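# Seat the amber check standard in the photometer

### The job

Check the bench photometer: take the amber glass cell from the tray, touching it only on its two frosted sides (and its top), and set it in the photometer's sprung well with its clear faces on the light path, front and back, pressing it down gently until you feel it firmly on the floor of the well. Then swing the light cover shut over it without slamming. Never force the glass, and leave the other cells and the red cup as they are.

Things in the scene. Friction and masses are not known exactly. Their poses are not given: they have to be found in the camera images.
- amber_center (a point): centre (29 mm below the top) of the amber solid-glass check cell, an upright block 25 x 25 mm, 58 mm tall, 90 g. The faces looking along its x axis are clear polished amber glass, those along its y axis are frosted white: hold it only by these (25 mm apart). The top is amber with a black line along x, from clear face to clear face. Either end of x may lead.
- amber: the whole amber cell; origin at the centre of its foot. Pressing it with more than 35 N on the well's floor, or jamming it with more than 70 N against the photometer (all contacts added, the ball's squeeze included), breaks the glass.
- amber_clear: the clear amber glass of that cell, its clear faces included: never touched. Origin at the centre of the cell's foot, axes as the cell's.
- green_center (a point): centre of the green cell, the same size; not to be touched or moved.
- blank_center (a point): centre of the colourless cell, the same size; not to be touched or moved.
- tray: shallow metal tray, fixed, 200 (x) x 190 (y) mm, floor 3 mm thick, rim 12 mm high; the three cells stand on its floor, 75 mm or more apart. Origin at the centre of its underside.
- swabcup: red cup, 68 mm across, 85 mm high; a bystander. Origin at the centre of its underside.
- photometer: white bench photometer, fixed, 150 mm wide (y) and 220 mm deep (x), origin on the counter straight below the well; its x axis points away from the keypad and is the light path. Its flat rear deck is 90 mm above the counter, from 75 mm in front of the well (-x) to 36 mm behind it (+x, the rear edge); the keypad panel slopes down towards -x.
- well (a point): centre of the mouth of the square cell well, level with the deck (90 mm above the counter), axes as the photometer's. 26.5 x 26.5 mm, mouth chamfered 2.5 mm, deep enough that a cell fully home stands 19 to 24 mm proud of the deck (see well_floor). Black lines on the deck in front of and behind the well mark the light path (x).
- well_floor: floor of the well; this origin is the bottom of the bore, 44 mm below the mouth, NOT the surface the cell stands on: that is a hard black pad on a height-setting screw, which the last user left anywhere from 34.5 to 38.5 mm below the mouth. It does not move under load; it has to be felt. A cell is home when it bears on the pad (3 N or more while pressed).
- clip (a point): sprung steel ball in the well's +y wall, 14 mm below the mouth, standing 2.5 mm into the well; it presses the cell to the -y wall. The cell does not drop in by itself: it must be pushed past the ball and on down against its drag, some 2 to 6 N (it varies, and is more if the cell is held off centre or skewed), until it meets the hard floor.
- cover (a joint): light cover, a hollow grey hood 68 mm long, 60 wide, 29 tall, hinged along y across the deck's rear edge (at deck height, 36 mm behind the well centre). 0 = shut over the well; it grows as the cover opens up and back; upright at 1.57, stop at 2.2. A stiff hinge keeps it at any angle; 1 to 3 N at its free edge moves it. No latch.
- cover_edge (a point): middle of the cover's free edge on its outer (top) face: 68 mm from the hinge along the cover and 29 mm out from the hinge plane. With the cover shut it lies 32 mm in front of the well centre, 29 mm above the deck. At the start the cover stands open, at 1.6 to 1.8 rad. It is smooth plastic; push it near the free edge.
Mind the look-alikes: they are no part of the job. There is more than one size of the amber; the job needs the larger.

How it is judged (in metres and radians):
On the way:
1. the amber cell is pressed home on the floor of the well (3 N or more), its clear faces on the light path within 4 degrees, with the cover still open (contact force between amber and well_floor above 3 N and z of amber_center in the frame of well below -0.003 m and horizontal distance between amber_center and well below 0.003 m and angle between the x axis of amber_center and the x axis of well, either way round below 0.07 rad and value of joint cover above 1 rad), for 0.1 s.
At the end, for the whole second after the job is handed in: The amber cell stands in the well, still bearing on the well's floor, centred within 3 mm, upright within 3.4 degrees, its clear faces on the light path within 4 degrees, at rest, and the light cover is shut (below 0.08 rad) (z of amber_center in the frame of well below -0.003 m and horizontal distance between amber_center and well below 0.003 m and angle between the x axis of amber_center and the x axis of well, either way round below 0.07 rad and contact force between amber and well_floor above 0.05 N and angle between amber_center's own z axis and vertical below 0.06 rad and value of joint cover below 0.08 rad and linear speed of amber below 0.01 m/s); the robot touches nothing.
It fails at once if a clear face of the amber cell is touched by the fingers (contact force between the fingers and amber_clear above 2 N).
It fails at once if the amber cell is pressed on the well's floor with more than 35 N, or jammed against the photometer with more than 70 N (contact force between amber and well_floor above 35 N or contact force between amber and photometer above 70 N).
It fails at once if the cover is slammed (closing faster than 4 rad/s) (velocity of joint cover below -4 rad/s).
It fails at once if another cell is moved more than 15 mm, or the red cup more than 20 mm (distance of any of green_center, blank_center from where it was at the start of the episode above 0.015 m or distance of swabcup from where it was at the start of the episode above 0.02 m).
It also fails if it takes over 64 s, if anything falls off the work surface, if the arm or the gripper's body presses on something with over 40 N, if the wrist force passes 120 N, or if a joint passes its speed limit or range.

### The arm

A 6-joint arm with a two-finger parallel gripper is mounted at the origin on the work surface. World frame = base frame: x ahead of the robot, y to its left, z up, the work surface at z = 0. Lengths are in m, angles in degrees, forces in N, time in s.
With the tool pointing down it reaches from about 0.225 to 0.725 m from the base axis. Payload 3.1 kg.
Tool frame: the origin (TCP) lies at the very end of the fingers, on their centre line; the grasp point (between the pads) lies 19 mm behind it; z points along the fingers, y is the direction in which the jaws open and shut (so a half turn about z gives the same grasp; the last joint's range is limited). The gripper opens to 85 mm and grips with 20 to 120 N. Pads are 22 mm wide; open, the fingers measure 114 mm over their backs; the gripper's body (76 mm by 85 mm) begins 54 mm behind the grasp point. The pads swing forward as they close: fully open they stand 13 mm farther back than shut.
Start: joints at [-80.776, 2.75, 5.684, 92.934, 0, 82.678], TCP at [0.15, -0.503, 0.231] pointing down, gripper open.
Joint ranges: [-166.93, 166.93], [-56.73, 111.36], [-69.38, 81.34], [-121.58, 131.49], [-85.45, 84.26], [-180, 180]. Speed limits (degrees/s): [159.86, 159.86, 180, 180, 180, 180].

### API

Orientations are given as a 3x3 rotation matrix whose columns are the frame's x, y, z axes.
In Python, from cell import telemetry, viewer, bot gives the robot as it stands.
- The arm moves only by the tool jog_arm, never from a script. Its argument "increments" is a list of rows, each a list of 6 numbers: the shift along the tool's x, y, z in mm, then the turn, a rotation vector about the tool's x, y, z in rad. In form: [[dx, dy, dz, rx, ry, rz], ...]. A call has 1 to 20 rows; each row shifts and turns the commanded pose from where the row before left it, along the tool's axes as they then stand; what a row does not reach is not made up. A row lasts 1/12 s, in which the tool goes at most 41.7 mm and 7.16 degrees, less where a joint would pass 70% of its speed; a pose out of reach is approached as far as the arm can. A call is refused whole if a number of a shift passes 41.7 or a number of a turn 0.125, either way. A call with a gripper value outside its range is refused whole. "jaw" is the opening, from 0 (shut) to 1 (fully open), set as the call begins (left out, the last holds). The fingers move at their own pace and stop on an object; "newtons" is the grip in N (left out, the last holds). Time passes only in rows, so rows that do not move let the fingers close. It gives the time, the measured TCP pose, the force and the opening at its end, in the units of the state.
- telemetry.get_state(): the state, without advancing time (a new reading comes with each control period).
- viewer.camera(name): name is "scene" or "top" or "wrist"; returns a dict with "frame" (480x640x3 uint8, red, green, blue), "fx", "fy", "cx", "cy" (pixels), "R" (3x3) and "t" (3): a world point X has camera coordinates R X + t; the wrist camera has in their place "tool_from_camera" (4x4, takes a point from camera to tool coordinates, whose origin is the TCP and whose axes are the flange's). Camera axes: x right, y down, z forward; pixel columns grow to the right and rows downward; lengths in m; the calibration is good to about 2 mm. A picture is of the moment at which its call begins: read the wrist's pose just before it. There is no depth.
- bot.hand_in(): hands the job in, once; it reports no verdict.
The state is a dict: "clock": time; "qpos": joint angles; "joint_velocities": joint speeds; "effort": joint torques, N m; "position": TCP position; "ee_rot": TCP orientation; "ft_force": force on the tool from outside, world axes, zero at the start; "ft_torque": the same for the moment, N m; "grip_width": finger opening in m.
Only numpy, scipy, OpenCV 4.12 (cv2) and the standard library are available. Lean on these libraries where they do the work, as an engineer would, in place of code of your own. Each camera call takes 0.05 s, during which the arm holds its last target.

## Working session

There is one attempt and no reset: what is moved stays moved. The work goes in short steps, Python scripts to look and compute and a tool call to move; the robot and the scene stay as the last step left them, time stands still between calls to the robot, and variables do not carry over. Pictures are saved under pics/ and viewed, and the job is handed in when it is done.

Besides the shell and the picture viewer there is one more tool, called after "Emit:" as name(argument=value, ...), one argument or row to a line, values as JSON. jog_arm: Moves the arm, as the interface text tells. Its arguments: {"type":"object","properties":{"increments":{"type":"array"},"jaw":{"type":"number"},"newtons":{"type":"number"}},"required":["increments"]}

```bash
mkdir -p pics; ls; python3 - <<'E'
from cell import telemetry, viewer, bot
import cv2, numpy as np
s=telemetry.get_state(); print(s)
for n in ["scene","top"]:
    c=viewer.camera(n); cv2.imwrite(f"pics/{n}0.png",c["frame"][:,:,::-1]); print(n,c["fx"],c["cx"],c["cy"],np.round(c["R"],4).tolist(),c["t"])
E
```

```text
pics
{'clock': 0.0, 'qpos': array([-8.07748572e+01,  2.79198654e+00,  5.58976585e+00,  9.29341154e+01,
        9.04357137e-04,  8.26761916e+01]), 'joint_velocities': array([-0.0432002 , -0.08775313,  0.03735845, -0.08780193, -0.0029773 ,
       -0.00855293]), 'effort': array([ 1.08327520e-03, -3.38785243e+01,  3.20013499e+01,  2.02361040e-02,
       -7.16817317e-05, -3.99014795e-06]), 'position': array([ 0.14941722, -0.50263548,  0.23010924]), 'ee_rot': array([[ 9.58576797e-01,  2.84833969e-01, -3.65889990e-04],
       [ 2.84834025e-01, -9.58573967e-01,  2.35126535e-03],
       [ 3.18987622e-04, -2.35808632e-03, -9.99997169e-01]]), 'ft_force': array([-0.76822424,  0.45642094,  0.20429121]), 'ft_torque': array([-0.00693122, -0.04194555, -0.0056702 ]), 'grip_width': 0.08525949768871266}
scene 449.99873133709883 316.15287635967405 232.95456127781495 [[0.6506, 0.7593, -0.015], [0.476, -0.4232, -0.7709], [-0.5917, 0.4944, -0.6368]] [-0.35574912 -0.233044    1.23671364]
top 504.68010764035205 316.3514484899299 237.00443835633877 [[-0.0162, -0.9999, -0.0024], [-0.9881, 0.0163, -0.1529], [0.1529, -0.0001, -0.9882]] [-0.05989591  0.61146966  0.81928073]
```

View pics/scene0.png

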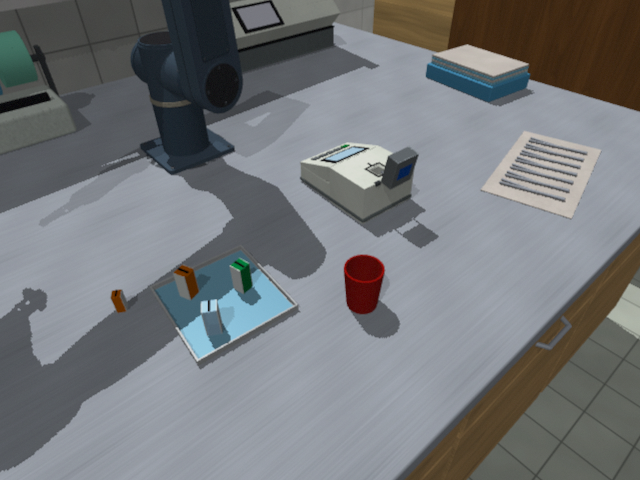

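View pics/top0.png

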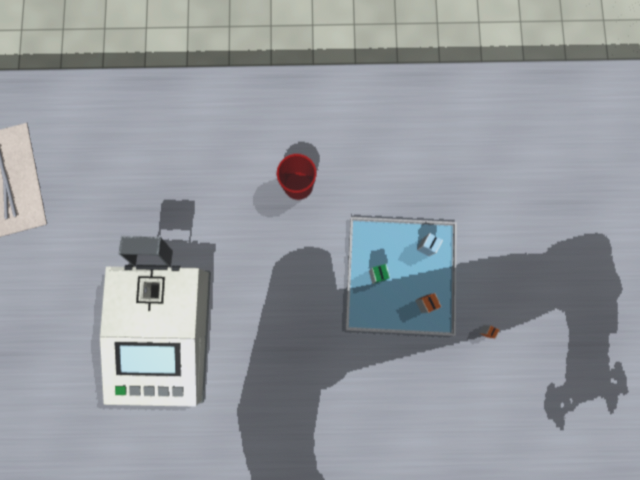

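In the top view there are two ambers. The one at (431,302) is in the tray and larger, and the one at (492,332) is outside it and small. The tray one fits the description. I'll confirm it with a crop and take rough positions.

```bash
cat > h.py <<'E'
from cell import telemetry, viewer, bot
import cv2, numpy as np
def ray(c,u,v,z):
    d=np.array([(u-c["cx"])/c["fx"],(v-c["cy"])/c["fy"],1.0]); R=np.array(c["R"]);t=np.array(c["t"])
    o=-R.T@t; d=R.T@d
    return o+d*(z-o[2])/d[2]
def wcam(s,c):
    # make wrist cam dict with R,t from state
    T=np.eye(4); T[:3,:3]=s["ee_rot"]; T[:3,3]=s["position"]
    M=np.linalg.inv(T@np.array(c["tool_from_camera"])); c["R"]=M[:3,:3]; c["t"]=M[:3,3]; return c
def proj(c,X):
    p=np.array(c["R"])@np.array(X)+np.array(c["t"]); return c["fx"]*p[0]/p[2]+c["cx"],c["fy"]*p[1]/p[2]+c["cy"]
def crop(f,u0,v0,w,h,k): return cv2.resize(f[v0:v0+h,u0:u0+w,::-1],None,fx=k,fy=k,interpolation=cv2.INTER_NEAREST)
E
python3 - <<'E'
from h import *
c=viewer.camera("top"); f=c["frame"]
cv2.imwrite("pics/t1.png",np.hstack([crop(f,340,210,170,130,4)[:,:680]])); cv2.imwrite("pics/t2.png",crop(f,90,225,125,130,4))
hsv=cv2.cvtColor(f,cv2.COLOR_RGB2HSV)
m=cv2.inRange(hsv,(5,120,60),(20,255,255))
for k in cv2.findContours(m,cv2.RETR_EXTERNAL,cv2.CHAIN_APPROX_NONE)[0]:
    if cv2.contourArea(k)>15: print(cv2.contourArea(k),cv2.minAreaRect(k))
for n,p,z in [("amber",(431,302),.061),("green",(380,272),.061),("blank",(432,242),.061),("well",(151,290),.09),("cup",(297,174),.085)]: print(n,ray(c,*p,z).round(4))
E
```

```text
65.5 ((491.37060546875, 332.31768798828125), (9.00261402130127, 12.365036010742188), 40.601295471191406)
125.5 ((430.5928039550781, 301.958740234375), (15.230192184448242, 13.301034927368164), 66.03751373291016)
amber [ 0.4963 -0.2578  0.061 ]
green [ 0.5474 -0.1752  0.061 ]
blank [ 0.5965 -0.2645  0.061 ]
well [0.5221 0.1969 0.09  ]
cup [ 0.7117 -0.0392  0.085 ]
```

View pics/t1.png

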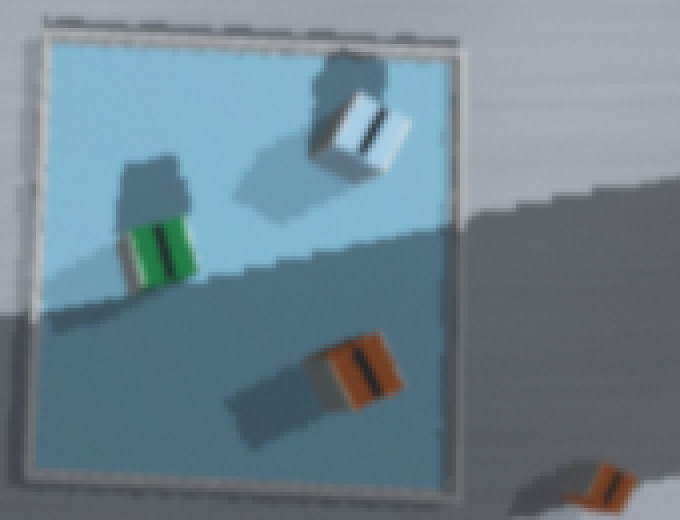

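View pics/t2.png

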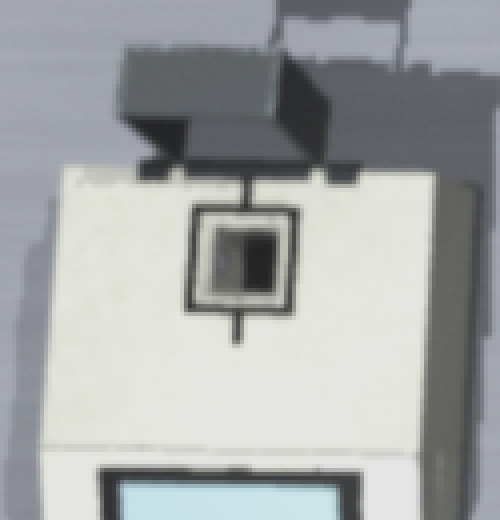

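The crop confirms that the tray cell (431,302) is the larger amber. Its black line runs at about +27° and its frosted +y side faces left. The small one at (492,332) is outside the tray. In the crop the well centre is at about (151,290), with the light path near −3°.

```bash
python3 - <<'E'
from h import *
c=viewer.camera("wrist"); print(np.round(c["tool_from_camera"],4).tolist(),c["fx"],c["cx"],c["cy"])
c=viewer.camera("top")
# light-path line ends from crop t2 (x4, off 90,225)
a=ray(c,90+247/4,225+180/4,.09); b=ray(c,90+238/4,225+340/4,.09); print(a,b,np.degrees(np.arctan2(*(a-b)[[1,0]])))
a=ray(c,90+62/4,225+167/4,.09); b=ray(c,90+435/4,225+173/4,.09); print(a,b,np.degrees(np.arctan2(*(a-b)[[1,0]]))-90)
E
```

```text
[[0.0009, -0.954, -0.2998, 0.0759], [1.0, 0.0012, -0.0005, -0.0004], [0.0009, -0.2998, 0.954, -0.1426], [0.0, 0.0, 0.0, 1.0]] 398.8272173306849 313.19762985390906 240.3168362870906
[0.55422757 0.19678814 0.09      ] [0.49030525 0.19822389 0.09      ] -1.286698775658
[0.56072053 0.27179862 0.09      ] [0.55581779 0.12090604 0.09      ] -1.8609760111567795
```

Emit:
jog_arm(
  increments=[
    [18,-6,0,0,0,0],
    [36,-12.3,0,0,0,0],
    [36,-12.3,0,0,0,0],
    [36,-12.3,0,0,0,0],
    [36,-12.3,0,0,0,0],
    [36,-12.3,0,0,0,0],
    [36,-12.3,0,0,0,0],
    [36,-12.3,0,0,0,0],
    [36,-12.3,0,0,0,0],
    [36,-12.3,0,0,0,0],
    [28,-10,0,0,0,-0.09],
    [8,-5,0,0,0,-0.09],
    [0,0,0,0,0,0],
    [0,0,0,0,0,0],
  ],
)

```text
clock: 1.42
position: [0.4737, -0.2685, 0.2311]
ee_rot: [[0.892, 0.451, -0.001], [0.451, -0.892, -0.0], [-0.001, -0.0, -1.0]]
ft_force: [-0.0, -0.2, -1.0]
grip_width: 0.0852
```

```bash
python3 - <<'E'
from h import *
s=telemetry.get_state();c=wcam(s,viewer.camera("wrist")); cv2.imwrite("pics/w1.png",c["frame"][:,:,::-1])
f=c["frame"];hsv=cv2.cvtColor(f,cv2.COLOR_RGB2HSV)
m=cv2.inRange(hsv,(5,120,60),(20,255,255))
for k in cv2.findContours(m,cv2.RETR_EXTERNAL,cv2.CHAIN_APPROX_NONE)[0]:
    if cv2.contourArea(k)>50: print(cv2.contourArea(k),cv2.minAreaRect(k))
print(proj(c,[.4963,-.2578,.061]))
E
```

```text
167.5 ((391.1617736816406, 283.1029357910156), (14.062882423400879, 18.00735092163086), 59.03623962402344)
598.0 ((312.05517578125, 185.83795166015625), (26.82369041442871, 30.560739517211914), 4.763641834259033)
(np.float64(315.0554805927213), np.float64(182.81653206083533))
```

View pics/w1.png

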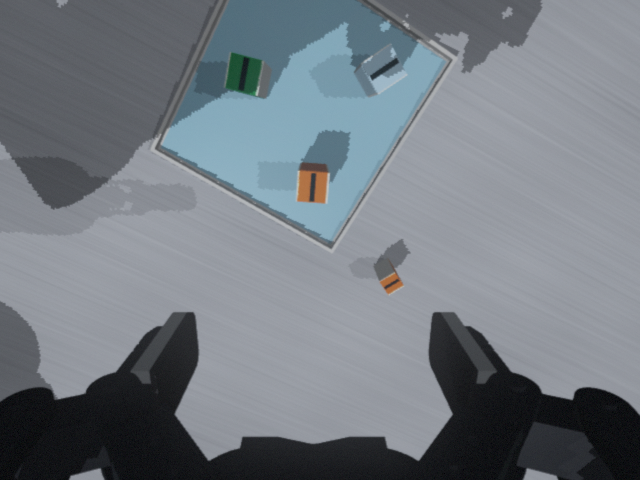

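The wrist view shows the tray amber at (312,186) with its line nearly vertical, and the small amber at (391,283). I'll enlarge it for the exact top face.

```bash
python3 - <<'E'
from h import *
s=telemetry.get_state();c=wcam(s,viewer.camera("wrist")); f=c["frame"]
cv2.imwrite("pics/w2.png",crop(f,285,150,60,65,9))
hsv=cv2.cvtColor(f,cv2.COLOR_RGB2HSV); m=np.zeros(f.shape[:2],np.uint8)
m=((hsv[...,2]<75)*255).astype(np.uint8); m[:, :300]=0; m[:,325:]=0; m[:172]=0; m[203:]=0
v,u=np.nonzero(m); print(len(u),u.min(),u.max(),v.min(),v.max())
P=np.array([ray(c,a,b,.061)[:2] for a,b in zip(u,v)]); mu=P.mean(0); w,V=np.linalg.eigh(np.cov((P-mu).T)); d=V[:,1]*np.sign(V[0,1]); print(mu,np.degrees(np.arctan2(d[1],d[0])),np.sqrt(w*12))
print(s["position"],np.degrees(np.arctan2(s["ee_rot"][1,0],s["ee_rot"][0,0])))
E
```

```text
92 310 314 173 199
[ 0.49277668 -0.25716665] 22.662985594600894 [0.00268949 0.02162536]
[ 0.47325861 -0.2691271   0.23115986] 26.738376869058662
```

View pics/w2.png

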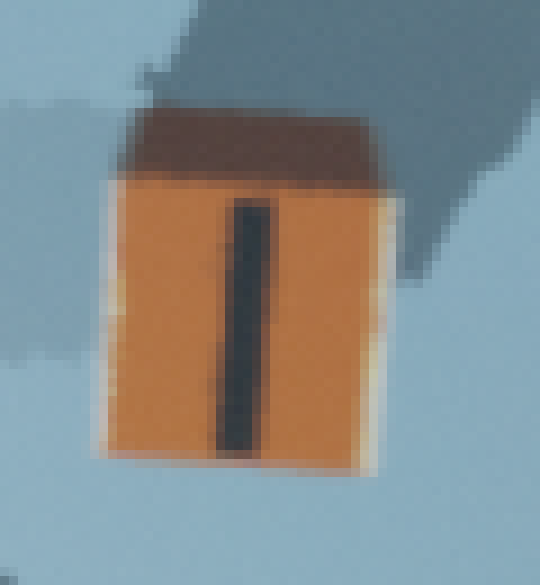

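Emit:
jog_arm(
  increments=[
    [11,-1,8,0,0,0.035],
    [12,-1,20,0,0,0.035],
    [0,0,25,0,0,0],
    [0,0,25,0,0,0],
    [0,0,20,0,0,0],
    [0,0,12,0,0,0],
    [0,0,6,0,0,0],
    [0,0,0,0,0,0],
    [0,0,0,0,0,0],
  ],
)

```text
clock: 2.27
position: [0.4935, -0.2578, 0.1162]
ee_rot: [[0.922, 0.387, 0.001], [0.387, -0.922, -0.001], [0.001, 0.001, -1.0]]
ft_force: [-0.7, 0.4, 0.2]
grip_width: 0.0857
```

```bash
python3 - <<'E'
from h import *
s=telemetry.get_state();c=wcam(s,viewer.camera("wrist")); f=c["frame"]
print(s["position"],s["ee_rot"].round(4).tolist())
u,v=map(int,proj(c,[.4928,-.2572,.061])); print(u,v)
cv2.imwrite("pics/w3.png",crop(f,u-60,v-50,120,100,6)); 
hsv=cv2.cvtColor(f,cv2.COLOR_RGB2HSV); m=cv2.inRange(hsv,(5,120,60),(20,255,255))
for k in cv2.findContours(m,cv2.RETR_EXTERNAL,cv2.CHAIN_APPROX_NONE)[0]:
    if cv2.contourArea(k)>200: print(cv2.contourArea(k),cv2.minAreaRect(k))
E
```

```text
[ 0.49353587 -0.25776108  0.1161946 ] [[0.9221, 0.3871, 0.0009], [0.3871, -0.9221, -0.0007], [0.0006, 0.001, -1.0]]
312 265
1367.0 ((313.0, 265.0), (42.0, 42.0), 90.0)
```

View pics/w3.png

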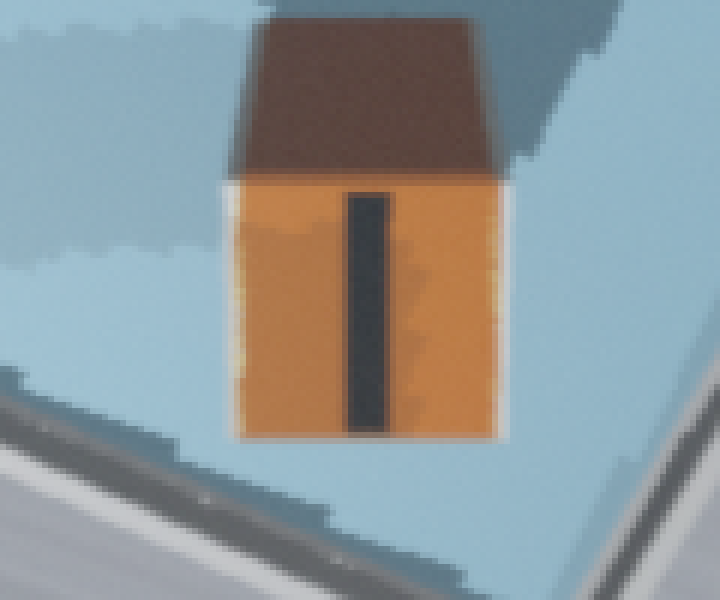

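The line is exactly vertical in the view, with the top centred at about (313,266). The cell is aligned and within 1 mm, so I'll descend and close gently.

Emit:
jog_arm(
  increments=[
    [-0.9,-0.4,10,0,0,0],
    [0,0,20,0,0,0],
    [0,0,22,0,0,0],
    [0,0,18,0,0,0],
    [0,0,9,0,0,0],
    [0,0,4,0,0,0],
    [0,0,0,0,0,0],
  ],
)

```text
clock: 2.9
position: [0.4922, -0.2567, 0.0317]
ee_rot: [[0.922, 0.388, -0.001], [0.388, -0.922, 0.001], [-0.001, -0.001, -1.0]]
ft_force: [0.4, -0.2, 0.2]
grip_width: 0.085
```

Emit:
jog_arm(
  increments=[
    [0,0,0,0,0,0],
    [0,0,0,0,0,0],
    [0,0,0,0,0,0],
    [0,0,0,0,0,0],
    [0,0,0,0,0,0],
    [0,0,0,0,0,0],
    [0,0,0,0,0,0],
    [0,0,0,0,0,0],
    [0,0,0,0,0,0],
    [0,0,0,0,0,0],
    [0,0,0,0,0,0],
    [0,0,0,0,0,0],
  ],
  jaw=0,
  newtons=35,
)

```text
clock: 3.9
position: [0.4931, -0.2574, 0.0332]
ee_rot: [[0.922, 0.388, 0.001], [0.388, -0.922, -0.001], [0.001, 0.001, -1.0]]
ft_force: [-0.1, -0.0, 4.7]
grip_width: 0.0246
```

```bash
python3 - <<'E'
from h import *
s=telemetry.get_state();c=wcam(s,viewer.camera("wrist")); f=c["frame"]
print(s["clock"],s["position"],s["grip_width"],s["ft_force"])
cv2.imwrite("pics/w4.png",f[:,:,::-1])
E
```

```text
3.9 [ 0.49309973 -0.2573769   0.03319456] 0.02456592885133262 [-1.38971656e-01 -4.26093383e-03  4.70710006e+00]
```

View pics/w4.png

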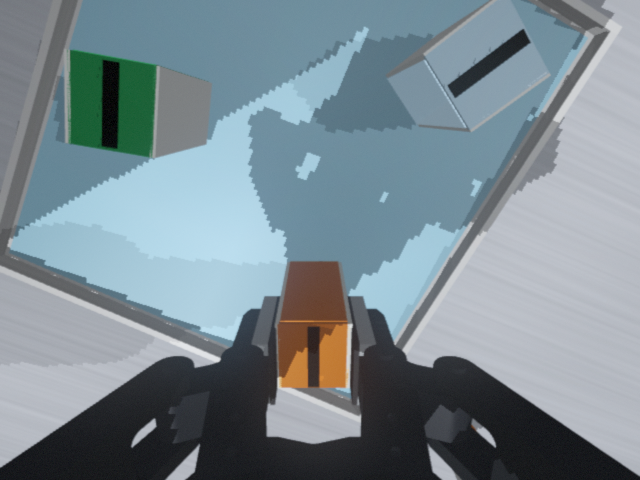

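Held at 24.6 mm on the frosted sides. I'll lift straight up and travel to just in front of the well.

Emit:
jog_arm(
  increments=[
    [0,0,-6,0,0,0],
    [0,0,-14,0,0,0],
    [0,0,-25,0,0,0],
    [0,0,-28,0,0,0],
    [0,0,-28,0,0,0],
    [0,0,-28,0,0,0],
    [0,0,-22,0,0,0],
    [0,0,-12,0,0,0],
    [0,0,-4,0,0,0],
    [0,0,0,0,0,0],
  ],
)

```text
clock: 4.78
position: [0.4927, -0.2571, 0.1995]
ee_rot: [[0.922, 0.388, 0.0], [0.388, -0.922, -0.0], [0.0, 0.0, -1.0]]
ft_force: [-0.7, 0.9, -1.3]
grip_width: 0.0243
```

Emit:
jog_arm(
  increments=[
    [4,-12,0,0,0,0],
    [8,-24,0,0,0,0],
    [11,-32,0,0,0,0],
    [11,-32,0,0,0,0],
    [11,-32,0,0,0,0],
    [11,-32,0,0,0,0],
    [11,-32,0,0,0,0],
    [11,-32,0,0,0,0],
    [11,-32,0,0,0,0],
    [11,-32,0,0,0,0],
    [11,-32,0,0,0,0],
    [11,-32,0,0,0,0],
    [11,-32,0,0,0,0],
    [10,-26,0,0,0,0],
    [5,-14,0,0,0,0],
    [2,-4,0,0,0,0.1],
    [0,0,0,0,0,0.12],
    [0,0,0,0,0,0.12],
    [0,0,0,0,0,0.084],
    [0,0,0,0,0,0],
  ],
)

```text
clock: 6.45
position: [0.4722, 0.1214, 0.1965]
ee_rot: [[0.997, 0.073, -0.017], [0.074, -0.995, 0.06], [-0.013, -0.061, -0.998]]
ft_force: [-0.4, 0.2, -0.4]
grip_width: 0.0244
```

```bash
python3 - <<'E'
from h import *
s=telemetry.get_state();c=wcam(s,viewer.camera("wrist")); f=c["frame"]
print(s["clock"],s["position"],s["grip_width"],s["ft_force"],s["ee_rot"].round(4).tolist())
cv2.imwrite("pics/w5.png",f[:,:,::-1])
E
```

```text
6.45 [0.47216731 0.12140581 0.19649387] 0.02438668003962076 [-0.35002192  0.19412379 -0.38659643] [[0.9972, 0.0731, -0.0173], [0.074, -0.9954, 0.0603], [-0.0128, -0.0614, -0.998]]
```

View pics/w5.png

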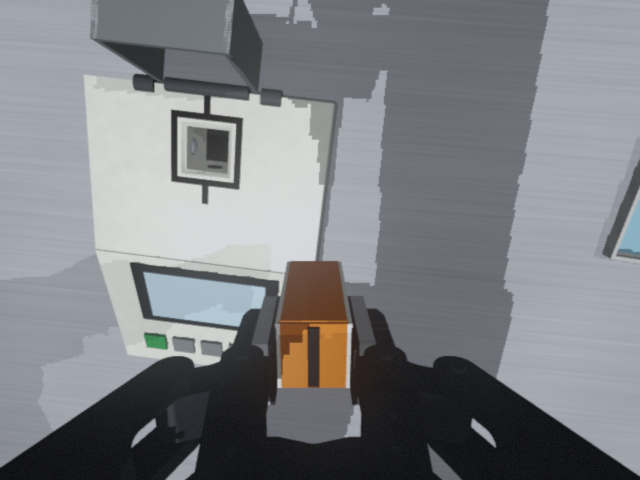

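Emit:
jog_arm(
  increments=[
    [0,0,0,0,0,0],
    [0,0,0,0,0,0],
    [0,0,0,0,0,0],
  ],
)

```text
clock: 6.75
position: [0.473, 0.1254, 0.1987]
ee_rot: [[0.997, 0.081, -0.014], [0.081, -0.995, 0.062], [-0.009, -0.063, -0.998]]
ft_force: [-0.2, 0.2, -1.2]
grip_width: 0.0243
```

```bash
python3 - <<'E'
from h import *
s=telemetry.get_state();R=s["ee_rot"]
print(s["position"],s["ee_rot"].round(4).tolist(),s["qpos"].round(2))
from scipy.spatial.transform import Rotation as Q
y=np.radians(-1.5);T=np.array([[np.cos(y),np.sin(y),0],[np.sin(y),-np.cos(y),0],[0,0,-1]])
print("rotvec tool",Q.from_matrix(R.T@T).as_rotvec().round(4), "dpos tool", (T.T@(np.array([.462,.198,.20])-s["position"])*1000).round(1))
E
```

```text
[0.47303774 0.12542471 0.19865647] [[0.9966, 0.0807, -0.0138], [0.0814, -0.9947, 0.0625], [-0.0087, -0.0634, -0.9979]] [  4.62  -2.78  -3.64  89.64   3.64 179.95]
rotvec tool [-0.0629  0.0121  0.1074] dpos tool [-12.9 -72.3  -1.3]
```

Joint 6 is at its +180° limit, so I'll use the opposite half turn. First I'll measure the well from here, since the camera sees it clearly.

```bash
python3 - <<'E'
from h import *
s=telemetry.get_state();c=wcam(s,viewer.camera("wrist")); f=c["frame"]
np.savez("w6.npz",f=f,R=c["R"],t=c["t"],k=[c["fx"],c["fy"],c["cx"],c["cy"]])
u,v=map(int,proj(c,[.522,.197,.09])); print(u,v)
cv2.imwrite("pics/w6.png",crop(f,u-55,v-65,110,120,5))
print(u-55,v-65)
E
```

```text
217 148
162 83
```

View pics/w6.png

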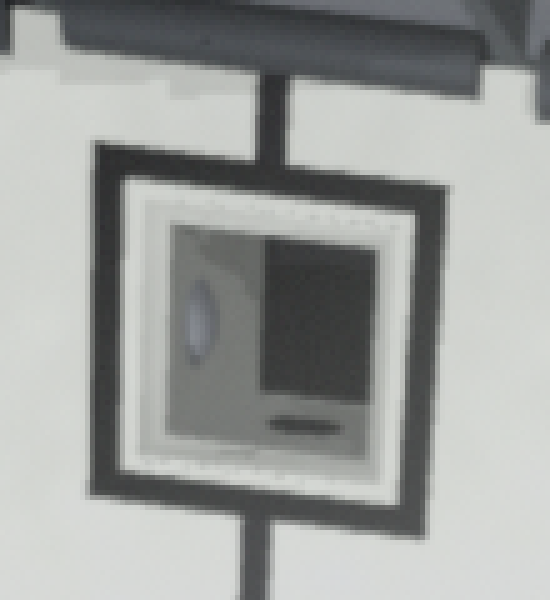

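The well frame is clear, with outer corners at crop (97,142), (449,187), (427,538) and (89,494). The ball is on the left (+y) wall. Next I compute its centre and yaw, and measure the same frame in the top view as a check.

```bash
python3 - <<'E'
from h import *
d=np.load("w6.npz");k=d["k"];c=dict(fx=k[0],fy=k[1],cx=k[2],cy=k[3],R=d["R"],t=d["t"])
def an(c,C,off,s,z=.09):
    P=np.array([ray(c,off[0]+(a+.5)/s-.5,off[1]+(b+.5)/s-.5,z)[:2] for a,b in C])
    TL,TR,BR,BL=P; ctr=P.mean(0)
    x=(TL+TR-BL-BR)/2; y=(TL+BL-TR-BR)/2
    print(ctr.round(4),"size",np.linalg.norm(x).round(4),np.linalg.norm(y).round(4),"yaw",np.degrees(np.arctan2(x[1],x[0])).round(2),np.degrees(np.arctan2(-y[0],y[1])).round(2))
an(c,[(97,142),(449,187),(427,538),(89,494)],(162,83),5)
an(c,[(122,176),(415,213),(399,506),(117,470)],(162,83),5)
# line
a=ray(c,162+273/5,83+75/5,.09);b=ray(c,162+255/5,83+595/5,.09);print("line",np.degrees(np.arctan2(*(a-b)[[1,0]])),((a+b)/2).round(4))
t=viewer.camera("top")
an(t,[(191,205),(300,207),(296,314),(184,312)],(90,225),4)
E
```

```text
[0.5201 0.1987] size 0.0435 0.0439 yaw -2.25 -2.12
[0.5201 0.199 ] size 0.0363 0.0366 yaw -1.87 -2.01
line -1.7756912004037164 [0.5198 0.1986 0.09  ]
[0.523 0.198] size 0.0428 0.0444 yaw -1.0 -1.96
```

Emit:
jog_arm(
  increments=[
    [0,0,-8,-0.03,0.006,-0.06],
    [0,0,-12,-0.033,0.006,-0.12],
    [0,0,-8,0,0,-0.12],
    [0,0,-4,0,0,-0.12],
    [0,0,0,0,0,-0.12],
    [0,0,0,0,0,-0.12],
    [0,0,0,0,0,-0.12],
    [0,0,0,0,0,-0.12],
    [0,0,0,0,0,-0.12],
    [0,0,0,0,0,-0.12],
    [0,0,0,0,0,-0.12],
    [0,0,0,0,0,-0.12],
    [0,0,0,0,0,-0.12],
    [0,0,0,0,0,-0.12],
    [0,0,0,0,0,-0.12],
    [0,0,0,0,0,-0.12],
    [0,0,0,0,0,-0.12],
    [0,0,0,0,0,-0.12],
    [0,0,0,0,0,-0.12],
    [0,0,0,0,0,-0.12],
  ],
)

```text
clock: 8.52
position: [0.4737, 0.1242, 0.2314]
ee_rot: [[-0.755, 0.656, 0.009], [0.656, 0.755, 0.002], [-0.006, 0.008, -1.0]]
ft_force: [-0.2, 0.2, -0.2]
grip_width: 0.0245
```

Emit:
jog_arm(
  increments=[
    [0,0,0,0,0,-0.12],
    [0,0,0,0,0,-0.12],
    [0,0,0,0,0,-0.12],
    [0,0,0,0,0,-0.12],
    [0,0,0,0,0,-0.12],
    [0,0,0,0,0,0],
    [0,0,0,0,0,0],
  ],
)

```text
clock: 9.1
position: [0.4737, 0.124, 0.2314]
ee_rot: [[-0.992, 0.124, 0.009], [0.124, 0.992, 0.002], [-0.009, 0.003, -1.0]]
ft_force: [-0.6, -0.2, -0.4]
grip_width: 0.0248
```

```bash
cat > tgt.py <<'E'
from h import *
import sys
from scipy.spatial.transform import Rotation as Q
s=telemetry.get_state();R=s["ee_rot"]
x,y_,z,a=map(float,sys.argv[1:5])
y=np.radians(a);T=np.array([[np.cos(y),np.sin(y),0],[np.sin(y),-np.cos(y),0],[0,0,-1]])
print(s["clock"],s["position"].round(4),s["ft_force"].round(2),s["grip_width"].round(4),"yaw",np.degrees(np.arctan2(R[1,0],R[0,0])).round(2),s["qpos"].round(1))
print("rotvec tool",Q.from_matrix(R.T@T).as_rotvec().round(4), "dpos (target axes)", (T.T@(np.array([x,y_,z])-s["position"])*1000).round(1), "dpos(now axes)", (R.T@(np.array([x,y_,z])-s["position"])*1000).round(1))
E
python3 tgt.py .58 .1985 .23 178.1
```

```text
Traceback (most recent call last):
  File "tgt.py", line 7, in <module>
    print(s["clock"],s["position"].round(4),s["ft_force"].round(2),s["grip_width"].round(4),"yaw",np.degrees(np.arctan2(R[1,0],R[0,0])).round(2),s["qpos"].round(1))
                                                                   ^^^^^^^^^^^^^^^^^^^^^
AttributeError: 'float' object has no attribute 'round'
```

```bash
sed -i 's/s\["grip_width"\].round(4)/round(s["grip_width"],4)/' tgt.py
python3 tgt.py .58 .1985 .23 178.1
```

```text
9.1 [0.4737 0.124  0.2314] [-0.63 -0.17 -0.39] 0.0248 yaw 172.86 [ 6.8 -3.1 -0.2 92.4  0.1 13.9]
rotvec tool [ 0.0029  0.0092 -0.0915] dpos (target axes) [-103.7   78.     1.4] dpos(now axes) [-96.2  87.2   2.5]
```

Emit:
jog_arm(
  increments=[
    [0,0,0,0.0029,0.0092,-0.0915],
    [-6,5,0,0,0,0],
    [-16,12,0,0,0,0],
    [-22,17,0,0,0,0],
    [-22,17,0,0,0,0],
    [-20,15,0,0,0,0],
    [-12,8,1,0,0,0],
    [-6,4,0,0,0,0],
    [0,0,0,0,0,0],
    [0,0,0,0,0,0],
    [0,0,0,0,0,0],
  ],
)

```text
clock: 10.02
position: [0.5796, 0.1979, 0.2306]
ee_rot: [[-0.999, 0.032, -0.0], [0.032, 0.999, -0.0], [0.0, -0.0, -1.0]]
ft_force: [-0.0, -0.1, -0.5]
grip_width: 0.0242
```

```bash
python3 tgt.py .52 .1985 .23 178.1; python3 - <<'E'
from h import *
s=telemetry.get_state();c=wcam(s,viewer.camera("wrist")); f=c["frame"]
np.savez("w7.npz",f=f,R=c["R"],t=c["t"],k=[c["fx"],c["fy"],c["cx"],c["cy"]])
cv2.imwrite("pics/w7.png",f[:,:,::-1])
u,v=map(int,proj(c,[.521,.1985,.09])); print(u,v)
cv2.imwrite("pics/w7c.png",crop(f,u-55,v-50,110,100,6))
E
```

```text
10.0167 [0.5796 0.1979 0.2306] [-0.05 -0.08 -0.49] 0.0242 yaw 178.16 [12.6 16.2 20.8 94.6 -0.  14.4]
rotvec tool [-0.0004 -0.0004  0.001 ] dpos (target axes) [59.6 -1.3  0.6] dpos(now axes) [59.6 -1.3  0.6]
310 143
```

View pics/w7.png

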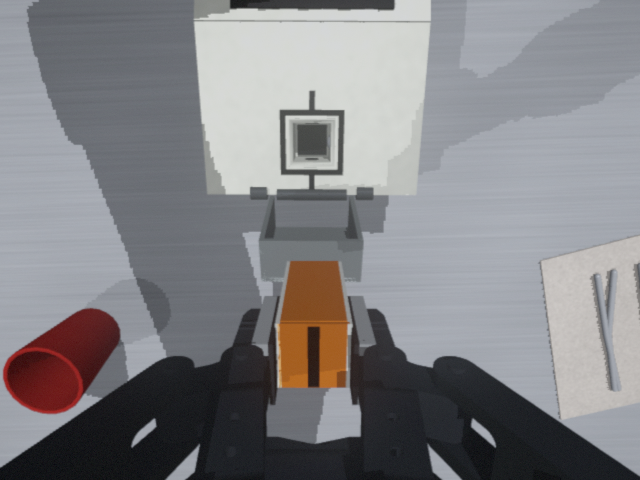

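View pics/w7c.png

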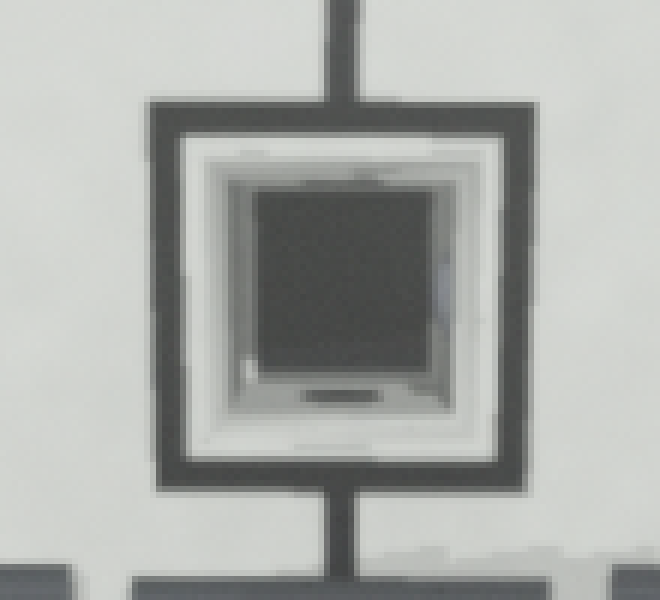

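From behind, the frame corners are at crop (150,102), (537,102), (526,491) and (157,491), and the light-path line is vertical, so the yaw agrees. I'll compute the centre, and the held cell's top through the top camera.

```bash
python3 - <<'E'
from h import *
d=np.load("w7.npz");k=d["k"];c=dict(fx=k[0],fy=k[1],cx=k[2],cy=k[3],R=d["R"],t=d["t"])
q=lambda C:np.array([ray(c,255+(a+.5)/6-.5,93+(b+.5)/6-.5,.09)[:2] for a,b in C])
P=q([(150,102),(537,102),(526,491),(157,491)]);print(P.mean(0),np.linalg.norm(P[0]-P[1]),np.linalg.norm(P[1]-P[2]))
P=q([(181,134),(505,134),(497,460),(187,460)]);print(P.mean(0))
a=q([(342,5),(341,570)]);print("line yaw",np.degrees(np.arctan2(*(a[1]-a[0])[::-1])))
s=telemetry.get_state();t=viewer.camera("top");f=t["frame"];zt=s["position"][2]+.0278
u,v=map(int,proj(t,[*s["position"][:2],zt]));print(u,v,s["position"],zt)
cv2.imwrite("pics/t3.png",np.hstack([crop(f,u-40,v-40,80,80,6)]))
hsv=cv2.cvtColor(f,cv2.COLOR_RGB2HSV); m=cv2.inRange(hsv,(5,120,60),(20,255,255))
for k in cv2.findContours(m,cv2.RETR_EXTERNAL,cv2.CHAIN_APPROX_NONE)[0]:
    if cv2.contourArea(k)>50: print(cv2.contourArea(k),cv2.minAreaRect(k))
w=wcam(s,viewer.camera("wrist")); cv2.imwrite("pics/w8.png",crop(w["frame"],260,250,110,150,4))
print(proj(w,s["position"]+np.array([0,0,.0278])))
E
```

```text
[0.52024607 0.19904643] 0.043535253720661346 0.04359986574142227
[0.520149 0.199051]
line yaw -1.9677536848596542
109 238 [0.57957212 0.19775084 0.23080764] 0.25860763743547405
70.0 ((492.10003662109375, 332.3000183105469), (8.497057914733887, 10.28591251373291), 26.56505012512207)
63.0 ((115.18868255615234, 248.3396453857422), (28.570993423461914, 5.49442195892334), 15.945395469665527)
(np.float64(312.217491285651), np.float64(358.967443011814))
```

View pics/t3.png

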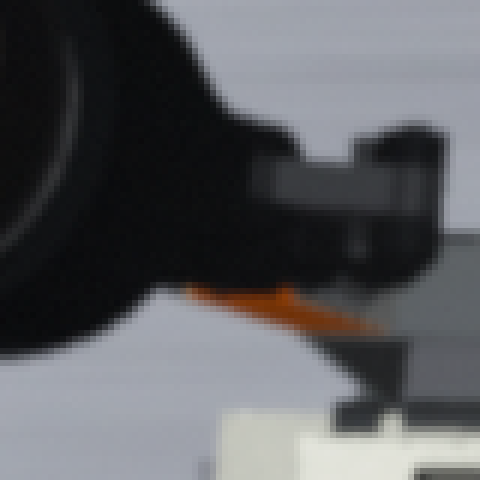

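View pics/w8.png

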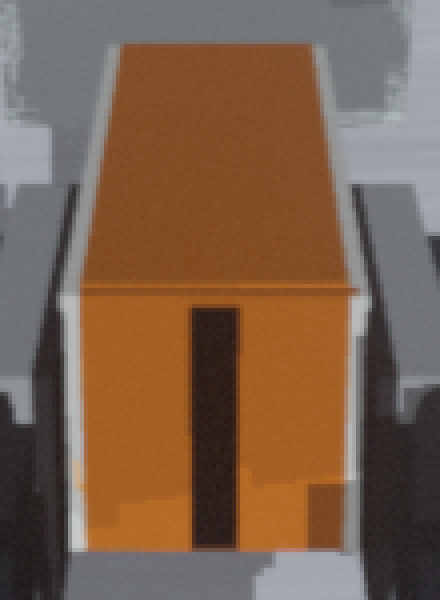

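```bash
python3 - <<'E'
from h import *
s=telemetry.get_state();w=wcam(s,viewer.camera("wrist"));z=s["position"][2]+.0278
for u,v in [(313.6,323.2),(313.6,387.3)]:
    print((s["ee_rot"].T@(ray(w,u,v,z)-s["position"])*1000).round(2))
E
python3 tgt.py .5202 .1988 .142 178.1
```

```text
[ 13.35   0.44 -27.81]
[-11.17   0.47 -27.79]
10.2167 [0.5797 0.1978 0.2309] [-0.23  0.49 -0.78] 0.0247 yaw 178.18 [12.6 16.2 20.8 94.6 -0.  14.4]
rotvec tool [0.     0.0005 0.0013] dpos (target axes) [59.6 -1.  88.9] dpos(now axes) [59.6 -0.9 88.9]
```

Both opposite views agree on the well at (0.5202, 0.199), yaw −1.9°. The cell sits 1.1 mm along tool x and 0.45 mm along y in the hand, so I'll correct for both and descend above the mouth.

Emit:
jog_arm(
  increments=[
    [6,-0.3,0,0,0,0],
    [15,-0.4,0,0,0,0],
    [18,-0.4,0,0,0,0],
    [13.5,-0.2,0,0,0,0],
    [6,0,10,0,0,0],
    [0,0,25,0,0,0],
    [0,0,25,0,0,0],
    [0,0,18,0,0,0],
    [0,0,8,0,0,0],
    [0,0,3,0,0,0],
    [0,0,0,0,0,0],
    [0,0,0,0,0,0],
    [0,0,0,0,0,0],
  ],
)

```text
clock: 11.3
position: [0.5227, 0.199, 0.1432]
ee_rot: [[-1.0, 0.031, 0.003], [0.031, 1.0, 0.001], [-0.003, 0.001, -1.0]]
ft_force: [-0.8, 0.5, -1.4]
grip_width: 0.0242
```

```bash
python3 tgt.py .5213 .1984 .122 178.1; python3 - <<'E'
from h import *
s=telemetry.get_state()
w=viewer.camera("wrist"); cv2.imwrite("pics/w9.png",w["frame"][:,:,::-1])
c=viewer.camera("scene");u,v=map(int,proj(c,s["position"])); cv2.imwrite("pics/s9.png",crop(c["frame"],u-65,v-60,130,120,5))
E
```

```text
11.3 [0.5227 0.199  0.1432] [-0.82  0.49 -1.35] 0.0242 yaw 178.22 [14.   7.5  0.8 83.1 -0.  15.8]
rotvec tool [0.0008 0.0031 0.0021] dpos (target axes) [ 1.4 -0.6 21.2] dpos(now axes) [ 1.5 -0.6 21.2]
```

View pics/w9.png

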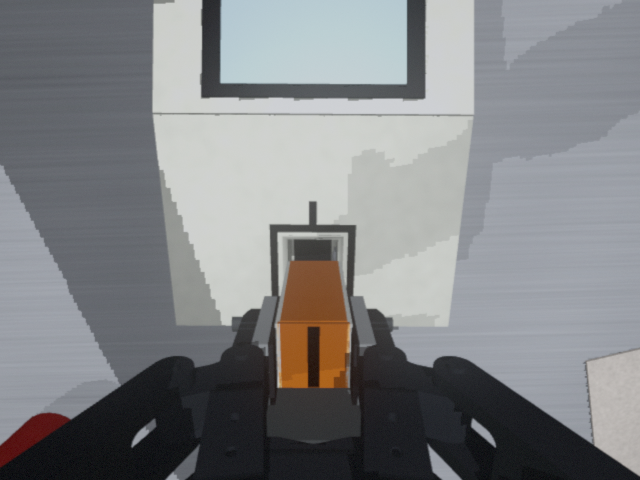

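View pics/s9.png

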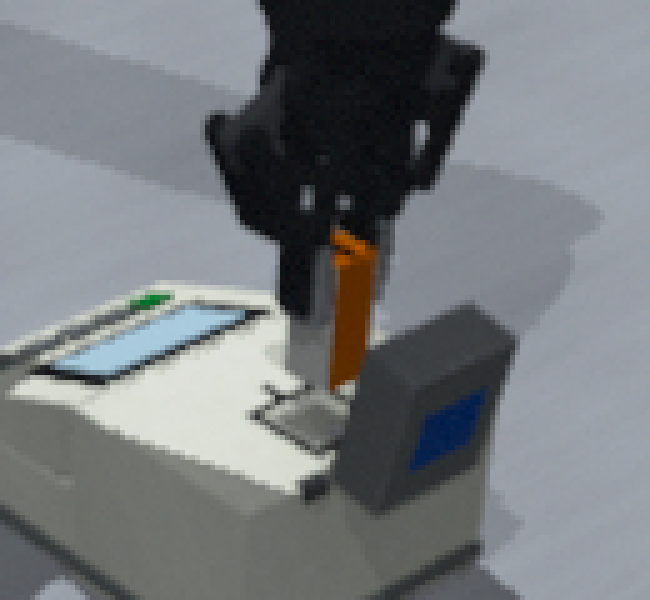

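The cell is upright above the well, aligned with the frame at (313,262), and the cover is clear behind it. I'll fine-correct and come down to just above the mouth.

Emit:
jog_arm(
  increments=[
    [0.7,-0.3,3,0,0.0015,0.001],
    [0.7,-0.3,5,0,0.0015,0.001],
    [0,0,5,0,0,0],
    [0,0,3,0,0,0],
    [0,0,0,0,0,0],
    [0,0,0,0,0,0],
    [0,0,0,0,0,0],
    [0,0,0,0,0,0],
  ],
)

```text
clock: 12.07
position: [0.5203, 0.1982, 0.1255]
ee_rot: [[-0.999, 0.033, -0.003], [0.033, 0.999, 0.0], [0.003, -0.0, -1.0]]
ft_force: [-0.6, 0.1, 0.1]
grip_width: 0.0247
```

```bash
python3 tgt.py .5213 .1984 .120 178.1
```

```text
12.0667 [0.5203 0.1982 0.1255] [-0.65  0.07  0.1 ] 0.0247 yaw 178.11 [13.9  7.8 -1.  81.4  0.  15.8]
rotvec tool [-0.     -0.0027  0.0002] dpos (target axes) [-1.   0.2  5.5] dpos(now axes) [-1.   0.2  5.5]
```

```bash
python3 - <<'E'
from h import *
L=[]
for i in range(6):
    s=telemetry.get_state(); L.append(np.r_[s["position"]*1000,s["ee_rot"][:,2][:2]*1000,s["ft_force"]]); print(L[-1].round(1)); viewer.camera("top")
print(np.mean(L,0).round(2))
E
```

```text
[ 5.203e+02  1.982e+02  1.255e+02 -2.700e+00  1.000e-01 -6.000e-01
  1.000e-01  1.000e-01]
[ 5.204e+02  1.982e+02  1.256e+02 -2.500e+00  1.000e-01  6.000e-01
  8.000e-01 -8.000e-01]
[ 5.204e+02  1.982e+02  1.256e+02 -2.600e+00  1.000e-01  2.000e-01
  1.000e-01 -9.000e-01]
[ 5.204e+02  1.982e+02  1.256e+02 -2.500e+00  1.000e-01  8.000e-01
  1.100e+00 -1.500e+00]
[ 5.204e+02  1.982e+02  1.256e+02 -2.600e+00  1.000e-01  6.000e-01
 -4.000e-01 -9.000e-01]
[ 5.203e+02  1.982e+02  1.255e+02 -2.700e+00  0.000e+00 -4.000e-01
  4.000e-01 -5.000e-01]
[ 5.2036e+02  1.9819e+02  1.2558e+02 -2.5900e+00  9.0000e-02  1.8000e-01
  3.5000e-01 -7.5000e-01]
```

Emit:
jog_arm(
  increments=[
    [-0.7,0.2,1,0,-0.0025,0],
    [0,0,2,0,0,0],
    [0,0,2,0,0,0],
    [0,0,2,0,0,0],
    [0,0,2,0,0,0],
    [0,0,2,0,0,0],
    [0,0,2,0,0,0],
    [0,0,0,0,0,0],
    [0,0,0,0,0,0],
  ],
)

```text
clock: 13.12
position: [0.5207, 0.1983, 0.1121]
ee_rot: [[-0.999, 0.033, -0.001], [0.033, 0.999, -0.0], [0.001, -0.0, -1.0]]
ft_force: [0.4, 0.5, -1.5]
grip_width: 0.0246
```

```bash
python3 tgt.py .5213 .1984 .094 178.1
```

```text
13.1167 [0.5207 0.1983 0.1121] [ 0.42  0.53 -1.48] 0.0246 yaw 178.11 [13.9  8.  -2.3 79.8 -0.  15.8]
rotvec tool [-0.0003 -0.001   0.0002] dpos (target axes) [-0.6  0.1 18.1] dpos(now axes) [-0.6  0.1 18.1]
```

It entered 8 mm with no resistance. Next, past the ball.

Emit:
jog_arm(
  increments=[
    [0,0,1.5,0,0,0],
    [0,0,1.5,0,0,0],
    [0,0,1.5,0,0,0],
    [0,0,1.5,0,0,0],
    [0,0,1.5,0,0,0],
    [0,0,1.5,0,0,0],
    [0,0,0,0,0,0],
  ],
)

```text
clock: 13.7
position: [0.5211, 0.1976, 0.1029]
ee_rot: [[-0.999, 0.033, -0.0], [0.033, 0.999, -0.002], [0.0, -0.002, -1.0]]
ft_force: [1.1, -2.2, -0.6]
grip_width: 0.0245
```

Emit:
jog_arm(
  increments=[
    [0,0,1.5,0,0,0],
    [0,0,1.5,0,0,0],
    [0,0,1.5,0,0,0],
    [0,0,1.5,0,0,0],
    [0,0,1,0,0,0],
    [0,0,0,0,0,0],
    [0,0,0,0,0,0],
  ],
)

```text
clock: 14.28
position: [0.5206, 0.198, 0.0956]
ee_rot: [[-0.999, 0.033, -0.002], [0.033, 0.999, -0.001], [0.001, -0.001, -1.0]]
ft_force: [-0.1, -4.7, -1.5]
grip_width: 0.0242
```

```bash
python3 tgt.py .5213 .1984 .094 178.1;  python3 - <<'E'
from h import *
s=telemetry.get_state()
w=wcam(s,viewer.camera("wrist")); cv2.imwrite("pics/w10.png",crop(w["frame"],220,210,190,200,3)); print(proj(w,s["position"]+np.array([0,0,.0278])))
c=viewer.camera("scene");u,v=map(int,proj(c,s["position"])); cv2.imwrite("pics/s10.png",crop(c["frame"],u-65,v-60,130,120,5))
E
```

```text
14.2833 [0.5206 0.198  0.0956] [-0.14 -4.75 -1.48] 0.0242 yaw 178.1 [13.9  8.3 -3.8 78.  -0.  15.8]
rotvec tool [-0.001  -0.0015  0.0001] dpos (target axes) [-0.7  0.5  1.6] dpos(now axes) [-0.7  0.5  1.6]
(np.float64(312.1593080197492), np.float64(358.86268570054506))
```

View pics/w10.png

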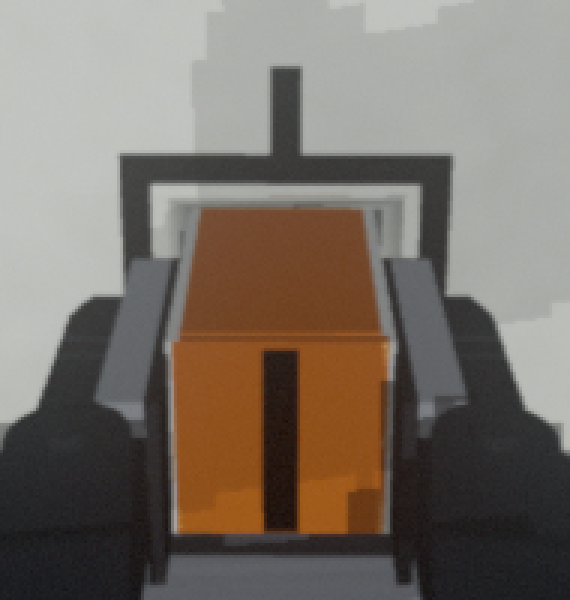

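View pics/s10.png

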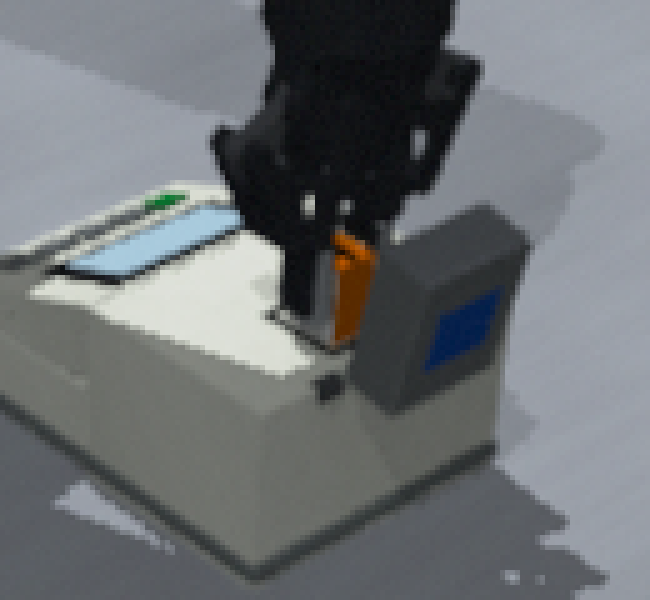

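Inserted 24 mm with no slip in the grip and the cell centred in the frame. A little deeper, then release and press from the top with the shut fingers.

Emit:
jog_arm(
  increments=[
    [0,0,1,0,0,0],
    [0,0,1,0,0,0],
    [0,0,0,0,0,0],
    [0,0,0,0,0,0],
  ],
)

```text
clock: 14.72
position: [0.5208, 0.1982, 0.0943]
ee_rot: [[-0.999, 0.033, -0.001], [0.033, 0.999, -0.0], [0.001, -0.0, -1.0]]
ft_force: [-0.1, -5.3, -1.1]
grip_width: 0.0244
```

Emit:
jog_arm(
  increments=[
    [0,0,0,0,0,0],
    [0,0,0,0,0,0],
    [0,0,0,0,0,0],
    [0,0,0,0,0,0],
    [0,0,0,0,0,0],
    [0,0,-5,0,0,0],
    [0,0,-15,0,0,0],
    [0,0,-15,0,0,0],
    [0,0,-10,0,0,0],
    [0,0,-3,0,0,0],
    [0,0,0,0,0,0],
  ],
  jaw=0.65,
)

```text
clock: 15.63
position: [0.5219, 0.1987, 0.1439]
ee_rot: [[-0.999, 0.033, 0.002], [0.033, 0.999, 0.001], [-0.002, 0.001, -1.0]]
ft_force: [0.6, 1.3, -0.4]
grip_width: 0.0554
```

Emit:
jog_arm(
  increments=[
    [0,0,0,0,0,0],
    [0,0,0,0,0,0],
    [0,0,0,0,0,0],
    [0,0,0,0,0,0],
    [0,0,0,0,0,0],
    [0,0,0,0,0,0],
    [0,0,0,0,0,0],
    [0,0,0,0,0,0],
  ],
  jaw=0,
)

```text
clock: 16.3
position: [0.5209, 0.1983, 0.1422]
ee_rot: [[-0.999, 0.033, -0.001], [0.033, 0.999, -0.0], [0.001, -0.0, -1.0]]
ft_force: [0.5, 0.1, 0.0]
grip_width: -0.0001
```

```bash
python3 - <<'E'
from h import *
s=telemetry.get_state();print(s["position"],s["ft_force"],s["grip_width"],s["clock"])
w=wcam(s,viewer.camera("wrist")); cv2.imwrite("pics/w11.png",crop(w["frame"],160,150,320,300,2))
E
python3 tgt.py .5200 .1984 .12 178.1
```

```text
[0.520867   0.19831163 0.1422219 ] [0.48926263 0.10889261 0.04799852] -0.0001020533712592849 16.3
16.35 [0.5209 0.1983 0.1423] [0.87 0.16 1.18] 0.0002 yaw 178.11 [13.9  7.5  0.6 83.2 -0.  15.8]
rotvec tool [-0.0002 -0.0006  0.0001] dpos (target axes) [ 0.9  0.1 22.3] dpos(now axes) [ 0.9  0.1 22.3]
```

View pics/w11.png

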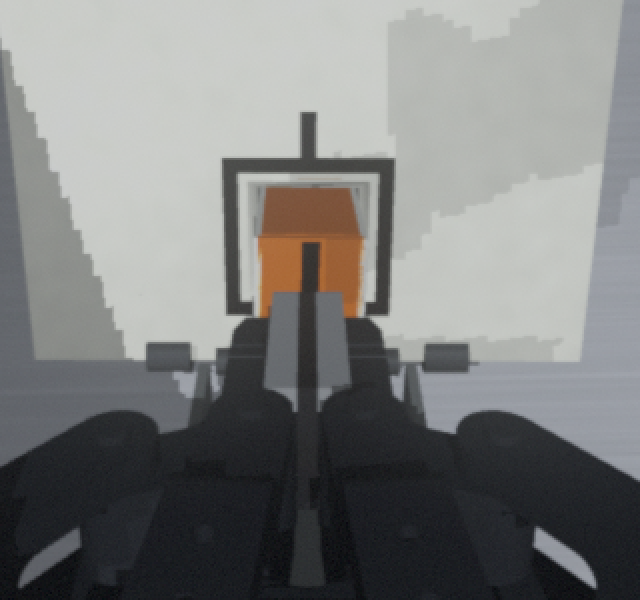

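The cell stands in the well with its top at about (310,275) in the view, and the shut fingers are over its centre. Next, down to the top and push.

Emit:
jog_arm(
  increments=[
    [0.9,0,3,0,0,0],
    [0,0,6,0,0,0],
    [0,0,4,0,0,0],
    [0,0,2,0,0,0],
    [0,0,1,0,0,0],
    [0,0,1,0,0,0],
    [0,0,1,0,0,0],
    [0,0,0,0,0,0],
  ],
)

```text
clock: 17.02
position: [0.52, 0.1983, 0.1242]
ee_rot: [[-0.999, 0.033, -0.001], [0.033, 0.999, -0.0], [0.001, -0.0, -1.0]]
ft_force: [0.5, 0.4, -0.1]
grip_width: -0.0002
```

Emit:
jog_arm(
  increments=[
    [0,0,1,0,0,0],
    [0,0,1,0,0,0],
    [0,0,1,0,0,0],
    [0,0,0,0,0,0],
  ],
)

```text
clock: 17.35
position: [0.5203, 0.1982, 0.1216]
ee_rot: [[-0.999, 0.033, 0.0], [0.033, 0.999, -0.0], [-0.0, -0.0, -1.0]]
ft_force: [0.1, 0.3, 1.6]
grip_width: 0.0002
```

Contact begins near 0.1216, so I'll keep going in small steps.

Emit:
jog_arm(
  increments=[
    [0,0,1,0,0,0],
    [0,0,1,0,0,0],
    [0,0,1,0,0,0],
    [0,0,0,0,0,0],
  ],
)

```text
clock: 17.68
position: [0.5202, 0.1982, 0.1185]
ee_rot: [[-0.999, 0.033, 0.0], [0.033, 0.999, -0.0], [-0.0, -0.0, -1.0]]
ft_force: [0.8, -1.3, 3.2]
grip_width: -0.0
```

Emit:
jog_arm(
  increments=[
    [0,0,1,0,0,0],
    [0,0,1,0,0,0],
    [0,0,0,0,0,0],
  ],
)

```text
clock: 17.93
position: [0.52, 0.1982, 0.1161]
ee_rot: [[-0.999, 0.033, -0.001], [0.033, 0.999, -0.0], [0.001, -0.0, -1.0]]
ft_force: [0.3, -1.8, 1.9]
grip_width: 0.0001
```

Emit:
jog_arm(
  increments=[
    [0,0,1,0,0,0],
    [0,0,1,0,0,0],
    [0,0,0,0,0,0],
  ],
)

```text
clock: 18.18
position: [0.5195, 0.1986, 0.1136]
ee_rot: [[-0.999, 0.033, -0.002], [0.033, 0.999, 0.0], [0.002, 0.0, -1.0]]
ft_force: [0.1, -1.6, 1.6]
grip_width: 0.0001
```

Emit:
jog_arm(
  increments=[
    [0,0,0.6,0,0,0],
    [0,0,0,0,0,0],
  ],
)

```text
clock: 18.35
position: [0.5197, 0.1985, 0.1133]
ee_rot: [[-0.999, 0.033, -0.001], [0.033, 0.999, 0.0], [0.001, 0.0, -1.0]]
ft_force: [-0.1, -0.5, 1.0]
grip_width: -0.0002
```

Emit:
jog_arm(
  increments=[
    [0,0,0.6,0,0,0],
    [0,0,0,0,0,0],
  ],
)

```text
clock: 18.52
position: [0.5199, 0.1985, 0.1129]
ee_rot: [[-0.999, 0.033, -0.001], [0.033, 0.999, 0.0], [0.001, 0.0, -1.0]]
ft_force: [0.1, -0.6, 1.3]
grip_width: 0.0003
```

Emit:
jog_arm(
  increments=[
    [0,0,0.6,0,0,0],
    [0,0,0,0,0,0],
  ],
)

```text
clock: 18.68
position: [0.52, 0.1985, 0.1126]
ee_rot: [[-0.999, 0.033, -0.0], [0.033, 0.999, 0.0], [0.0, 0.0, -1.0]]
ft_force: [0.5, -1.2, 2.2]
grip_width: 0.0003
```

Emit:
jog_arm(
  increments=[
    [0,0,0.6,0,0,0],
    [0,0,0,0,0,0],
  ],
)

```text
clock: 18.85
position: [0.52, 0.1985, 0.112]
ee_rot: [[-0.999, 0.033, -0.0], [0.033, 0.999, 0.0], [0.0, 0.0, -1.0]]
ft_force: [0.3, -0.7, 2.8]
grip_width: -0.0
```

Emit:
jog_arm(
  increments=[
    [0,0,0.6,0,0,0],
    [0,0,0,0,0,0],
  ],
)

```text
clock: 19.02
position: [0.5201, 0.1985, 0.1114]
ee_rot: [[-0.999, 0.033, -0.0], [0.033, 0.999, 0.0], [0.0, 0.0, -1.0]]
ft_force: [-0.2, 0.2, 3.5]
grip_width: -0.0004
```

Emit:
jog_arm(
  increments=[
    [0,0,0.6,0,0,0],
    [0,0,0,0,0,0],
  ],
)

```text
clock: 19.18
position: [0.5201, 0.1985, 0.1111]
ee_rot: [[-0.999, 0.033, -0.0], [0.033, 0.999, 0.0], [0.0, 0.0, -1.0]]
ft_force: [-0.7, -0.3, 4.2]
grip_width: -0.0
```

Emit:
jog_arm(
  increments=[
    [0,0,0.6,0,0,0],
    [0,0,0,0,0,0],
  ],
)

```text
clock: 19.35
position: [0.5201, 0.1985, 0.111]
ee_rot: [[-0.999, 0.033, 0.0], [0.033, 0.999, 0.0], [-0.0, 0.0, -1.0]]
ft_force: [-1.1, -0.8, 6.1]
grip_width: -0.0002
```

The position has stopped at 0.111 and the force is rising, so it's on the floor. I'll press a little more until it's clear.

Emit:
jog_arm(
  increments=[
    [0,0,0.6,0,0,0],
    [0,0,0.6,0,0,0],
    [0,0,0,0,0,0],
  ],
)

```text
clock: 19.6
position: [0.5203, 0.1985, 0.1111]
ee_rot: [[-0.999, 0.033, 0.001], [0.033, 0.999, 0.0], [-0.001, 0.0, -1.0]]
ft_force: [-2.1, -0.9, 9.7]
grip_width: -0.0001
```

Emit:
jog_arm(
  increments=[
    [0,0,0.5,0,0,0],
    [0,0,0.5,0,0,0],
    [0,0,0,0,0,0],
  ],
)

```text
clock: 19.85
position: [0.5207, 0.1985, 0.111]
ee_rot: [[-0.999, 0.033, 0.002], [0.033, 0.999, 0.0], [-0.002, 0.001, -1.0]]
ft_force: [-3.2, -0.6, 13.2]
grip_width: 0.0002
```

13 N on the wrist with no further travel, so it's home on the pad. I'll release upward, check, and go over and behind the cover.

Emit:
jog_arm(
  increments=[
    [0,0,0,0,0,0],
    [0,0,0,0,0,0],
    [0,0,-3,0,0,0],
    [0,0,-8,0,0,0],
    [0,0,-20,0,0,0],
    [0,0,-25,0,0,0],
    [0,0,-20,0,0,0],
    [0,0,-12,0,0,0],
    [-4,0,0,0,0,0],
    [-14,0,0,0,0,0],
    [-20,0,0,0,0,0],
    [-22,0,0,0,0,0],
    [-20,0,0,0,0,0],
    [-14,0,0,0,0,0],
    [-8,0,0,0,0,0],
    [0,0,0,0,0,0],
    [0,0,0,0,0,0],
  ],
)

```text
clock: 21.27
position: [0.6214, 0.1947, 0.1934]
ee_rot: [[-0.999, 0.033, -0.004], [0.033, 0.999, -0.001], [0.004, -0.001, -1.0]]
ft_force: [-0.4, -0.2, 0.0]
grip_width: 0.0003
```

```bash
python3 - <<'E'
from h import *
s=telemetry.get_state();print(s["clock"],s["position"],s["ft_force"],s["grip_width"])
w=wcam(s,viewer.camera("wrist")); cv2.imwrite("pics/w12.png",w["frame"][:,:,::-1])
c=viewer.camera("scene"); cv2.imwrite("pics/s12.png",crop(c["frame"],300,110,150,115,5))
E
python3 tgt.py .6222 .1951 .14 178.1
```

```text
21.2667 [0.62142368 0.19472494 0.19337522] [-0.44685659 -0.15270237  0.01856837] 0.000264939387869738
21.3667 [0.6211 0.195  0.1947] [-0.06  0.14 -0.37] -0.0001 yaw 178.12 [11.5 22.1 24.  92.1  0.  13.4]
rotvec tool [-0.0005 -0.0028  0.0004] dpos (target axes) [-1.1  0.1 54.7] dpos(now axes) [-1.3  0.2 54.7]
```

View pics/w12.png

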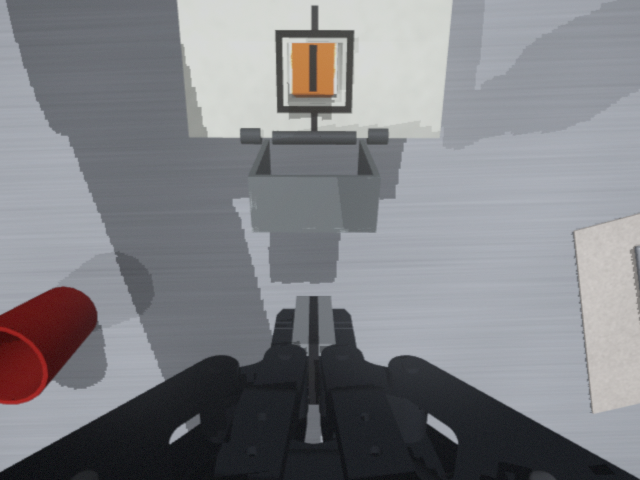

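View pics/s12.png

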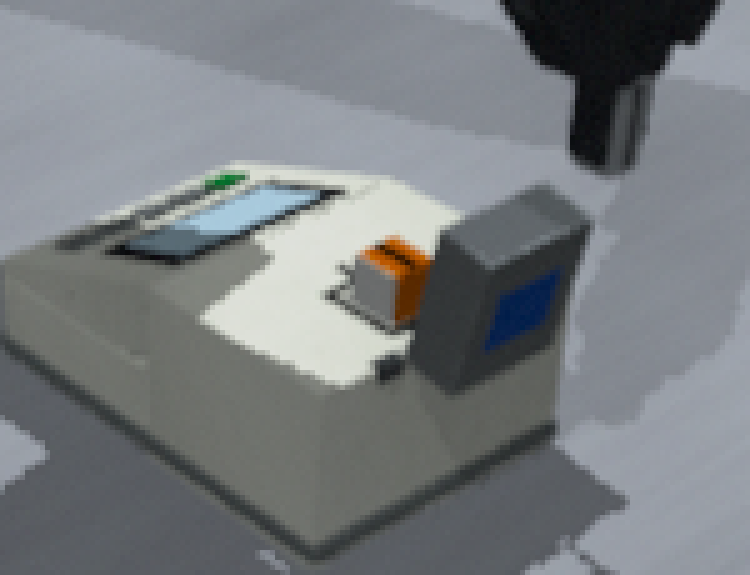

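The cell is home in the well, with its top at (314,69) and the line on the light path. The cover is still open, its outer edge at v≈231 in the wrist view. I'll locate that edge.

```bash
python3 - <<'E'
from h import *
s=telemetry.get_state();w=wcam(s,viewer.camera("wrist"))
for th in [1.6,1.65,1.7,1.75,1.8]:
    x=36-68*np.cos(th)+29*np.sin(th); z=90+68*np.sin(th)+29*np.cos(th)
    a=np.radians(-1.9); print(th,round(x,1),round(z,1),np.round(proj(w,[.5202+.001*x*np.cos(a),.199+.001*x*np.sin(a),z/1000]),1))
E
```

```text
1.6 67.0 157.1 [314.  213.5]
1.65 70.3 155.5 [313.9 219.6]
1.7 73.5 153.7 [313.9 225.2]
1.75 76.7 151.7 [313.9 230.4]
1.8 79.7 149.6 [313.9 235.2]
```

Cover ≈1.75 rad. I'll lower behind it and close it along its arc in moderate steps.

Emit:
jog_arm(
  increments=[
    [0,0,8,0,0,0],
    [0,0,16,0,0,0],
    [0,0,16,0,0,0],
    [0,0,9,0,0,0],
    [0,0,4,0,0,0],
    [0,0,0,0,0,0],
    [4,0,0,0,0,0],
    [4,0,0,0,0,0],
    [4,0,0,0,0,0],
    [3,0,0,0,0,0],
    [0,0,0,0,0,0],
  ],
)

```text
clock: 22.33
position: [0.6076, 0.1957, 0.1446]
ee_rot: [[-0.999, 0.033, 0.003], [0.033, 0.999, 0.0], [-0.003, 0.0, -1.0]]
ft_force: [1.7, -0.6, 0.2]
grip_width: 0.0
```

Emit:
jog_arm(
  increments=[
    [3,0,-1.5,0,0,0],
    [3,0,-1.5,0,0,0],
    [3,0,-1.5,0,0,0],
    [3,0,-1.5,0,0,0],
    [3,0,-1,0,0,0],
    [0,0,0,0,0,0],
  ],
)

```text
clock: 22.83
position: [0.5913, 0.1961, 0.1503]
ee_rot: [[-0.999, 0.033, -0.001], [0.033, 0.999, -0.0], [0.001, -0.0, -1.0]]
ft_force: [1.5, -0.4, 0.6]
grip_width: 0.0003
```

```bash
python3 - <<'E'
from h import *
s=telemetry.get_state();print(s["clock"],s["position"],s["ft_force"])
print("rel x",(s["position"]-[.5202,.199,0])[:2]@[.99945,-.0332]*1000)
c=viewer.camera("scene"); cv2.imwrite("pics/s13.png",crop(c["frame"],300,110,150,115,5))
E
```

```text
22.8333 [0.59129728 0.1960558  0.15032797] [ 1.5049437  -0.35170563  0.62851685]
rel x 71.15592199718189
```

View pics/s13.png

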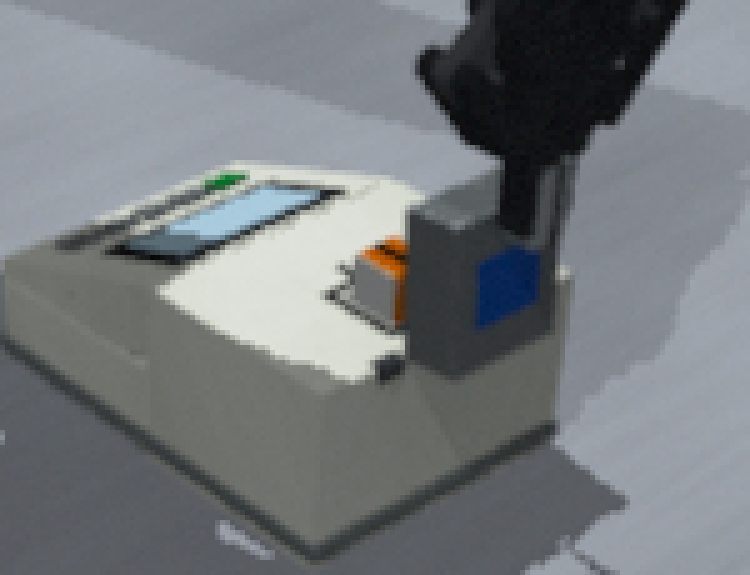

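The cover follows the finger, now near 1.5 rad. I'll continue along the arc.

Emit:
jog_arm(
  increments=[
    [3,0,-0.3,0,0,0],
    [3,0,-0.3,0,0,0],
    [3,0,-0.3,0,0,0],
    [3,0,-0.3,0,0,0],
    [3,0,-0.3,0,0,0],
    [3,0,-0.2,0,0,0],
    [3,0,0,0,0,0],
    [3,0,0,0,0,0],
    [3,0,0,0,0,0],
    [3,0,0,0,0,0],
    [3,0,0.6,0,0,0],
    [3,0,0.6,0,0,0],
    [3,0,0.6,0,0,0],
    [3,0,0.6,0,0,0],
    [0,0,0,0,0,0],
  ],
)

```text
clock: 24.13
position: [0.5488, 0.1974, 0.1486]
ee_rot: [[-0.999, 0.033, -0.002], [0.033, 0.999, -0.0], [0.002, -0.0, -1.0]]
ft_force: [0.6, -0.3, 0.6]
grip_width: -0.0
```

```bash
python3 - <<'E'
from h import *
s=telemetry.get_state();print(s["clock"],s["position"],s["ft_force"])
print("rel x",(s["position"]-[.5202,.199,0])[:2]@[.99945,-.0332]*1000)
c=viewer.camera("scene"); cv2.imwrite("pics/s14.png",crop(c["frame"],300,110,150,115,5))
E
```

```text
24.1333 [0.54883311 0.1973752  0.14860872] [ 0.56256162 -0.31520224  0.60343856]
rel x 28.67130644333185
```

View pics/s14.png

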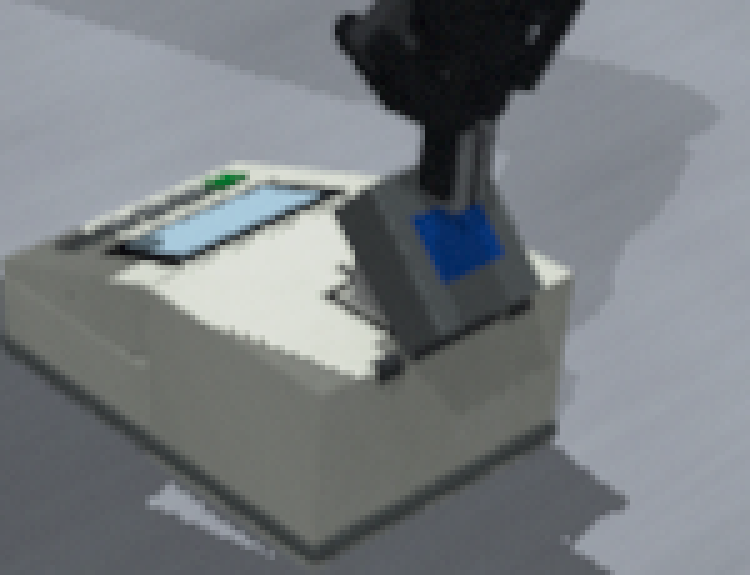

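Emit:
jog_arm(
  increments=[
    [2.7,0,1,0,0,0],
    [2.7,0,1,0,0,0],
    [2.7,0,1,0,0,0],
    [2.7,0,1.2,0,0,0],
    [2.1,0,1.4,0,0,0],
    [2.1,0,1.4,0,0,0],
    [2.1,0,1.4,0,0,0],
    [2.1,0,1.4,0,0,0],
    [2.1,0,1.4,0,0,0],
    [1.7,0,1.7,0,0,0],
    [1.7,0,1.7,0,0,0],
    [1.7,0,1.7,0,0,0],
    [1.7,0,1.7,0,0,0],
    [1.7,0,1.7,0,0,0],
    [1.4,0,2,0,0,0],
    [1.4,0,2,0,0,0],
    [1.4,0,2,0,0,0],
    [0,0,0,0,0,0],
  ],
)

```text
clock: 25.68
position: [0.5154, 0.1985, 0.1227]
ee_rot: [[-0.999, 0.033, -0.002], [0.033, 0.999, -0.0], [0.002, -0.0, -1.0]]
ft_force: [-0.3, 0.3, 0.7]
grip_width: -0.0002
```

Emit:
jog_arm(
  increments=[
    [1,0,1.5,0,0,0],
    [0.5,0,1.5,0,0,0],
    [0,0,1,0,0,0],
    [0,0,0,0,0,0],
  ],
)

```text
clock: 26.02
position: [0.5144, 0.1985, 0.1191]
ee_rot: [[-0.999, 0.033, -0.001], [0.033, 0.999, -0.0], [0.001, -0.0, -1.0]]
ft_force: [-0.3, -0.7, -0.8]
grip_width: -0.0002
```

```bash
python3 - <<'E'
from h import *
s=telemetry.get_state();print(s["clock"],s["position"],s["ft_force"])
print("rel x",(s["position"]-[.5202,.199,0])[:2]@[.99945,-.0332]*1000)
c=viewer.camera("scene"); cv2.imwrite("pics/s15.png",crop(c["frame"],300,110,150,115,5))
E
```

```text
26.0167 [0.51436975 0.19845935 0.11913555] [-0.33002662 -0.66131893 -0.79409345]
rel x -5.809097332106411
```

View pics/s15.png

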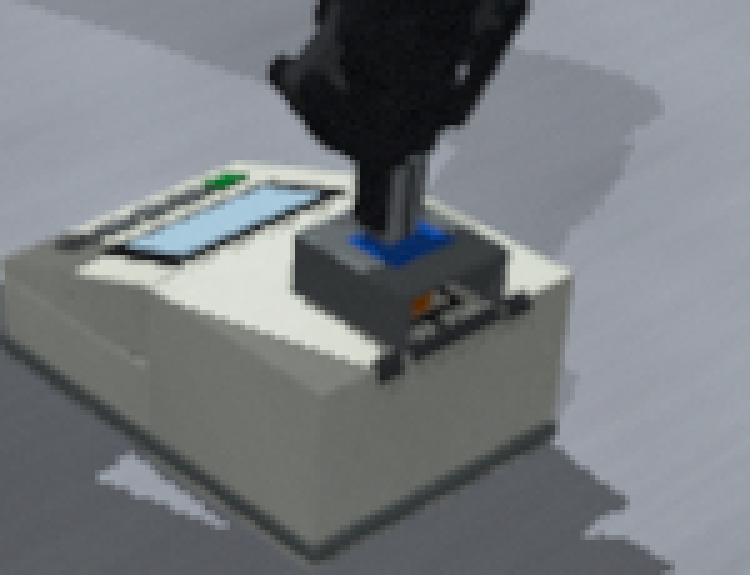

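It looks shut. I'll press lightly to feel the stop.

Emit:
jog_arm(
  increments=[
    [0,0,0.8,0,0,0],
    [0,0,0.8,0,0,0],
    [0,0,0.5,0,0,0],
    [0,0,0,0,0,0],
  ],
)

```text
clock: 26.4
position: [0.5147, 0.1984, 0.119]
ee_rot: [[-0.999, 0.033, 0.001], [0.033, 0.999, -0.0], [-0.001, -0.0, -1.0]]
ft_force: [-3.0, -0.6, 6.0]
grip_width: -0.0002
```

Emit:
jog_arm(
  increments=[
    [0,0,0.8,0,0,0],
    [0,0,0.5,0,0,0],
    [0,0,0,0,0,0],
  ],
)

```text
clock: 26.65
position: [0.5148, 0.1985, 0.1189]
ee_rot: [[-0.999, 0.033, 0.001], [0.033, 0.999, -0.0], [-0.001, 0.0, -1.0]]
ft_force: [-5.1, -0.9, 10.3]
grip_width: 0.0002
```

The cover stops hard at z = 0.119, which is the 29 mm hood height above the deck, so it's shut. I'll retreat and look.

Emit:
jog_arm(
  increments=[
    [0,0,-3,0,0,0],
    [0,0,-10,0,0,0],
    [0,0,-25,0,0,0],
    [0,0,-30,0,0,0],
    [0,0,-30,0,0,0],
    [0,0,-15,0,0,0],
    [-10,0,-5,0,0,0],
    [-20,0,0,0,0,0],
    [-20,0,0,0,0,0],
    [-10,0,0,0,0,0],
    [0,0,0,0,0,0],
    [0,0,0,0,0,0],
  ],
)

```text
clock: 27.65
position: [0.5746, 0.1964, 0.2335]
ee_rot: [[-0.999, 0.033, -0.002], [0.033, 0.999, -0.0], [0.002, -0.0, -1.0]]
ft_force: [-0.2, 0.7, 0.5]
grip_width: -0.0002
```

```bash
python3 - <<'E'
from h import *
s=telemetry.get_state();print(s["clock"],s["position"],s["ft_force"])
w=viewer.camera("wrist"); c=viewer.camera("scene"); t=viewer.camera("top"); cv2.imwrite("pics/t16.png",t["frame"][:,:,::-1])
cv2.imwrite("pics/s16.png",np.hstack([crop(c["frame"],300,110,140,105,3),cv2.resize(w["frame"][:,:,::-1],(380,315))]))
for th in (0,.08,.2):
    x=36-68*np.cos(th)+29*np.sin(th); z=90+68*np.sin(th)+29*np.cos(th); print(th,proj(wcam(s,w),[.5202+x/1000*.99945,.199-x/1000*.033,z/1000]))
cv2.imwrite("pics/w16.png",w["frame"][:,:,::-1])
E
```

```text
27.65 [0.57464236 0.19641268 0.23354156] [-0.1908336   0.73435545  0.53961206]
0 (np.float64(313.9370188589957), np.float64(99.99633233643789))
0.08 (np.float64(313.95187963498273), np.float64(104.14079059126857))
0.2 (np.float64(313.9721847739899), np.float64(112.0627576793498))
```

View pics/s16.png

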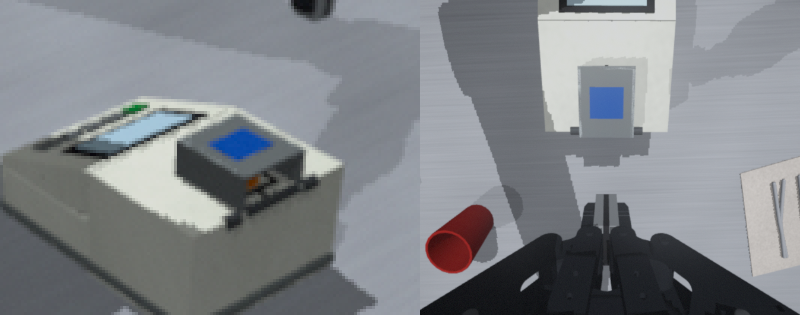

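View pics/w16.png

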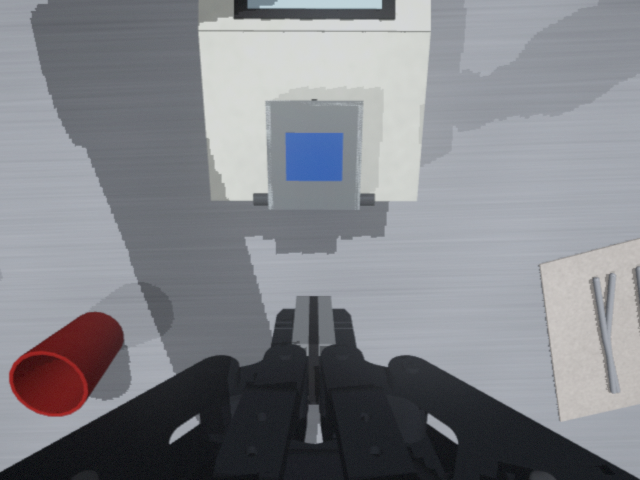

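View pics/t16.png

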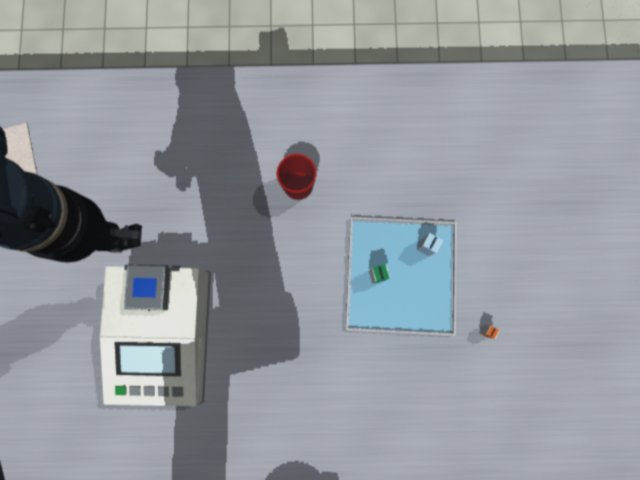

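The cover's free edge is at v≈100 in the wrist view, which is the value predicted for 0 rad. The green and colourless cells (380,272), (432,242) and the cup (297,174) are unmoved, and the arm is clear.

```bash
python3 -c "
from cell import bot
print(bot.hand_in())"
```

```text
the job is handed in; nothing more can be done
None
```

I set the larger amber cell in the photometer well, closed the light cover over it, and handed the job in at about 28 s; no verdict was reported. I held the cell only by its frosted sides and pushed it home from the top with the fingers shut.

**Cell home:** the drag on the way down was 1 to 4 N. Travel then stopped with the cell top at 0.111 m, about 21 mm proud of the deck, and the wrist force rose to 13 N with no further movement. The cover was still open at about 1.75 rad.

**Alignment:** the cell's black line lay on the light path in the last wrist view before the cover closed. I did not look at the cell from above after that.

**Cover:** I moved it slowly along its arc, and it met its stop at z = 0.119 m. Its free edge then appeared at pixel row 100, which is where 0 rad should put it.

**Bystanders:** the green and colourless cells and the red cup are at the same pixels in the top view as at the start. The arm stands clear.

**Problem and disagreement:**
- Joint 6 hit its range limit on the way to the well, which tilted the tool about 3.5°. I undid that and used the opposite half turn.
- The top camera put the well about 3 mm farther out in x than the wrist camera did. Two opposite wrist views agreed with each other within 0.4 mm, so I used those, and the cell went in without resistance.

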